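Release the locked sample tray of a plate reader with the release pin

ROBOT

A 7-joint arm with a two-finger parallel gripper is mounted at the origin on a cart in front of the work surface, level with it; the furniture and walls round the work are solid. World frame = base frame: x ahead of the robot, y to its left, z up, the work surface at z = 0. Lengths are in m, angles in degrees, forces in N, time in s.
With the tool pointing down it reaches from about 0.425 to 0.925 m from the base axis. Payload 6.8 kg.
Tool frame: the origin (TCP) lies on the centre line of the jaws, within the pads' length; the fingertips stand 8 mm ahead of it and the grasp point (between the pads) lies 11 mm behind it (r.tcp_to_tips is the distance from the TCP to the fingertips, in m); z points along the fingers, y is the line along which they close (so a half turn about z gives the same grasp; the last joint's range is limited). The gripper opens to 85 mm and grips with 20 to 120 N. Pads are 22 mm wide; open, the fingers measure 114 mm over their backs; the gripper's body (76 mm by 85 mm) begins 54 mm behind the grasp point. The pads swing forward as they close: fully open they stand 13 mm farther back than shut.
Start: joints at [70.984, 27.33, 1.283, 89.118, -0.659, 63.558, -4.761], TCP at [0.15, -0.658, 0.239] pointing down, gripper open.
Joint ranges: [-169.35, 169.35], [-19.33, 120.38], [-80.79, 83.38], [13.8, 139.57], [-78.32, 258.32], [9.67, 109.79], [-169.56, 169.56]. Speed limits (degrees/s): [136.94, 136.94, 180, 180, 180, 180, 180].

INTERFACE

Orientations are given as a 3x3 rotation matrix whose columns are the frame's x, y, z axes.
In Python, from workcell import r gives the robot as it stands. The module is installed in compiled form; this text tells all that it offers.
- The arm moves only by the shell command python3 -m handwheel 'ROWS' [FORCE]. ROWS is JSON, a list of rows, each a list of 5 numbers: the opening, from -1 (shut) to 1 (fully open), then the shift along the tool's x, y, z in m, then the turn about the tool's z in rad. A call has 1 to 20 rows; each row is the pose to reach, as a shift and turn from the pose commanded when the call began, along the tool's axes at that moment; what a row does not reach only later rows make up. A row lasts 1/12 s, in which the tool goes at most 41.7 mm and 7.16 degrees, less where a joint would pass 70% of its speed; a pose out of reach is approached as far as the arm can. A call with a gripper value outside its range is refused whole. The fingers move at their own pace and stop on an object; FORCE is the grip in N (left out, the last holds). Time passes only in rows, so rows that repeat a pose let the fingers close. It gives the time, the measured TCP pose, the force, the opening and the grip force at its end, in the units of the state.
- r.state(): the state, without advancing time (a new reading comes with each control period).
- r.get_image(name): name is "side" or "top" or "wrist"; returns a dict with "img" (420x560x3 uint8, blue, green, red), "vfov" (degrees; the focal length in pixels is half the picture's height over the tangent of half this angle, whatever the lens; pixels are square), "cx", "cy" (the principal point, pixels), "k1" (the pictures are not rectified: a ray, as slopes to the right and down, at radius r is drawn at 1 + k1 r^2 times it, then the intrinsics apply), "xyz" and "attitude" of the camera in the world; the wrist camera has in their place "hand_eye" (4x4, takes a point from camera to tool coordinates, whose origin is the TCP and whose axes are the flange's). Camera axes: x right, y up, looking along -z (the intrinsics and any distortion apply to the point x, -y, -z); pixel columns grow to the right and rows downward; lengths in m; the calibration is good to about 2 mm. A picture is of the moment at which its call begins: read the wrist's pose just before it. There is no depth.
- r.job_done(): hands the job in; it is judged then, once.
The state is a dict: "clock": time; "joints": joint angles; "joint_vel": joint speeds; "joint_torque": joint torques, N m; "position": TCP position; "tool_rot": TCP orientation; "force": force on the tool from outside, world axes, zero at the start; "ft_torque": the same for the moment, N m; "opening": opening from 0.0 (shut) to 1.0 (fully open); "grip_force": force on a finger pad.
Only numpy, scipy, OpenCV 4.12 (cv2) and the standard library are available. Lean on these libraries where they do the work, as an engineer would, in place of code of your own. Each camera call takes 0.05 s, during which the arm holds its last target. There are 200 camera calls.

TASK

The plate reader has lost power with its sample tray locked in. Take the release pin from its stand, push it down through the small hole in the reader's top until you feel the sprung latch give, gently, without forcing it, and keep it pressed until the tray has come all the way out. Then draw the pin out and put it back fully home in its stand, leaving the tin, the dish stack and the vial where they are.

Things in the scene. Friction and masses are not known exactly. Their poses are not given: they have to be found in the camera images.
- reader: Plate reader, a white box 150 (x) x 160 (y) x 120 mm high, fixed. Origin: centre of its underside; front, with the tray, to its -x; z up. The hidden latch pad gives like a spring when pressed: about 3 N at first touch, 0.4 N more per mm; it trips at about 6 mm of travel (5.4 N), a hard stop follows at 8 mm (6.2 N). Over 25 N between pin and reader breaks it.
- release_hole (a point): Centre of the mouth of the release hole in the reader's flat top, 15 mm in front of its middle, inside an engraved ring of 21 mm diameter. Round, 8.5 mm diameter, straight down through the 10 mm thick top into a hollow. Below it the latch pad, an 18 mm disc, lies 22 to 66 mm below the mouth, differently in every unit and not measured. z up.
- tray_front (a point): Middle of the tray's front face (108 mm wide, 34 mm high, 32 mm above the bench); moves with the tray towards -x of the reader.
- tray (a joint): How far the tray has come out, m: 0 locked, 0.045 all the way out. Once the latch trips a spring drives it and a damper slows it: about 2.5 s to the end if the latch is kept pressed. If the latch is let up before 0.034, the tray stops in a safety notch (about 0.012 or 0.024) and must be released by pressing again.
- pin: Release pin, 50 g, standing upright in the stand at the start. Origin: the tip of its rod (flat end); z along the pin towards the grip. Steel rod 6 mm diameter and 88 mm long, then a collar 20 mm diameter from 88 to 91 mm, then a black square grip 14 x 14 mm from 91 to 146 mm, its faces square to the pin's x and y.
- stand: Pin stand, fixed to the bench: an aluminium block 40 x 40 mm, its top 98 mm above the bench, on a 70 x 70 x 6 mm foot. Origin: centre of its underside; z up.
- socket (a point): Centre of the mouth of the socket in the stand's top: round, 10 mm diameter, 89 mm deep, with a 3 mm chamfer. Fully home, the pin's collar rests on the top (or the tip on the socket's floor 89 mm down), so that the tip is 88 mm below this point.
- tin: Bystander: round grey lidded tin, 61 mm diameter, 32 mm high, loose. It and the stand may stand in either one's place. Origin: centre of its underside.
- petri: Bystander: stack of two petri dishes, 59 mm diameter, 31 mm high, loose. Origin: centre of its underside.
- amber_vial: Bystander: small brown vial with a black cap, 23 mm diameter, 45 mm high, loose. Origin: centre of its underside.
Mind the look-alikes: they are no part of the job. Leave any purple look-alike of the stand alone.

How it is judged (in metres and radians):
On the way, in this order (a step that is already met when the one before it is completed fails the run):
1. the pin's tip is in the release hole, more than 15 mm below its mouth (z of pin in the frame of release_hole below -0.015 m and horizontal distance between pin and release_hole below 0.008 m), for 0.1 s.
2. the tray is all the way out (over 40 mm) with the pin still in the hole (value of joint tray above 0.04 m and z of pin in the frame of release_hole below -0.01 m and horizontal distance between pin and release_hole below 0.008 m), for 0.1 s.
At the end, for the whole second after the job is handed in: The tray is out by more than 40 mm, and the pin is back in its stand: upright within 6 degrees, its tip within 6 mm of the socket's axis and more than 84 mm below the mouth, at rest (value of joint tray above 0.04 m and z of pin in the frame of socket below -0.084 m and horizontal distance between pin and socket below 0.006 m and angle between pin's own z axis and vertical below 0.1 rad and linear speed of pin below 0.02 m/s); the robot touches nothing.
It fails at once if pin and reader press on each other with more than 25 N (contact force between pin and reader above 25 N).
It fails at once if the tin is moved by more than 15 mm (distance of tin from where it was at the start of the episode above 0.015 m).
It fails at once if the dish stack is moved by more than 15 mm (distance of petri from where it was at the start of the episode above 0.015 m).
It fails at once if the vial is moved by more than 15 mm (distance of amber_vial from where it was at the start of the episode above 0.015 m).
It also fails if it takes over 72 s, if anything falls off the work surface, if the arm or the gripper's body presses on something with over 40 N, if the wrist force passes 120 N, or if a joint passes its speed limit or range.

## Working session

There is one attempt and no reset: what is moved stays moved. The work goes in short steps, Python scripts to look and compute and a shell command to move; the robot and the scene stay as the last step left them, time stands still between calls to the robot, and variables do not carry over. Pictures are saved under pics/ and viewed, at most 10 in all, crops included, and the job is handed in when it is done.

```bash
mkdir -p pics
cat > h.py <<'E'
import numpy as np,cv2
from workcell import r
def snap(n):
    s=r.state(); d=r.get_image(n)
    if n=="wrist":
        T=np.eye(4);T[:3,:3]=s["tool_rot"];T[:3,3]=s["position"];M=T@np.array(d["hand_eye"]);d["R"]=M[:3,:3];d["o"]=M[:3,3]
    else: d["R"]=np.array(d["attitude"]);d["o"]=np.array(d["xyz"])
    h=d["img"].shape[0];f=h/2/np.tan(np.radians(d["vfov"])/2)
    d["K"]=np.array([[f,0,d["cx"]],[0,f,d["cy"]],[0,0,1]]);d["D"]=np.array([d["k1"],0,0,0],float);return d
def ray(d,u,v):
    p=cv2.undistortPoints(np.array([[[u,v]]],float),d["K"],d["D"])[0,0]
    return d["R"]@np.array([p[0],-p[1],-1])
def onz(d,u,v,z):
    q=ray(d,u,v);return d["o"]+q*(z-d["o"][2])/q[2]
def proj(d,P):
    c=d["R"].T@(np.array(P)-d["o"]);c=c*[1,-1,-1]
    return cv2.projectPoints(c.reshape(1,1,3),np.zeros(3),np.zeros(3),d["K"],d["D"])[0].ravel()
E
python3 - <<'E'
from h import *
import pickle
for n in("top","side","wrist"):
    d=snap(n);cv2.imwrite(f"pics/{n}0.png",d["img"]);pickle.dump(d,open(f"{n}0.pkl","wb"));print(n,d["o"].round(3),d["R"].round(2).tolist(),d["vfov"])
s=r.state();print(s["clock"],s["position"],np.round(s["tool_rot"],3).tolist(),s["force"])
E
```

```text
top [ 0.48  -0.274  1.225] [[-0.02, 1.0, -0.06], [-1.0, -0.02, 0.0], [0.0, 0.06, 1.0]] 44.47908326472248
side [0.435 0.438 0.543] [[-0.99, 0.06, -0.13], [-0.15, -0.51, 0.85], [-0.01, 0.86, 0.51]] 57.989116285648706
wrist [ 0.219 -0.642  0.373] [[0.22, 0.94, 0.27], [-0.98, 0.21, 0.06], [-0.0, -0.28, 0.96]] 69.77042901014212
0.15 [ 0.14971968 -0.65775117  0.23854434] [[0.975, 0.222, -0.0], [0.222, -0.975, 0.001], [-0.0, -0.001, -1.0]] [ 0.53868506  0.40727754 -0.36258698]
```

View pics/top0.png

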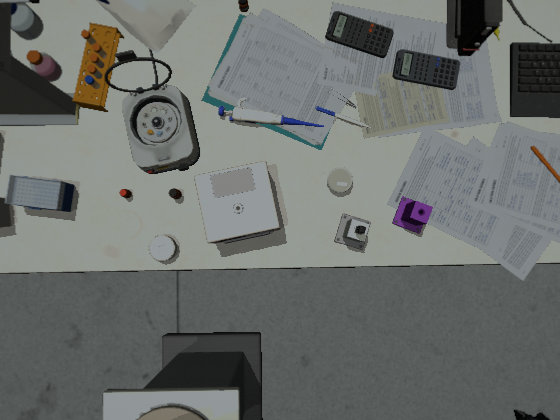

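View pics/side0.png

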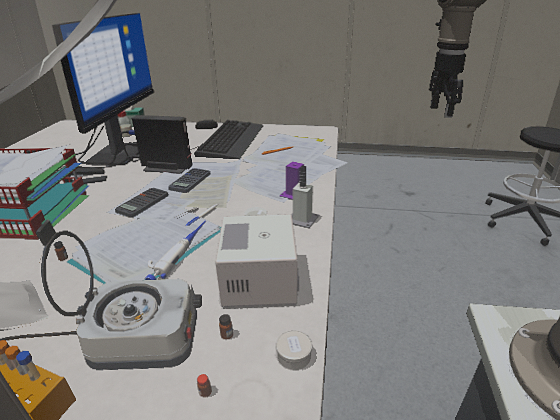

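The top view shows the white reader near (238,205) with its ring at (238,209). The grey stand with the black grip is at (352,231), and its purple look-alike is at (412,213). The tin or dish stack are at (163,248) and (340,181). The brown black-capped vial is at (176,193); the red-capped one at (125,193) is a look-alike. The grey aluminium block fits the stand description. I'll confirm it in a crop.

Run:
```python
from h import *
import pickle
d=pickle.load(open("top0.pkl","rb"))
im=d["img"]
a=cv2.resize(im[160:260,310:440],None,fx=4,fy=4,interpolation=cv2.INTER_CUBIC)[:, :400]
b=cv2.resize(im[155:255,188:288],None,fx=4,fy=4,interpolation=cv2.INTER_CUBIC)
cv2.imwrite("pics/crop.png",np.hstack([a,b]))
print("hole",onz(d,238,209,.12),"grip",onz(d,361,230,.156))
for n,u,v,z in(("a",340,181,.03),("b",163,248,.03),("vial",176,193,.045),("purple",420,211,.1)):print(n,onz(d,u,v,z).round(3))
for q in((195,178),(266,162),(278,228),(207,242)):print(onz(d,*q,.12).round(3))
```

```text
hole [ 0.5641819  -0.17604865  0.12      ] grip [ 0.51318605 -0.43476262  0.156     ]
a [ 0.633 -0.408  0.03 ]
b [0.483 0.007 0.03 ]
vial [ 0.609 -0.027  0.045]
purple [ 0.554 -0.574  0.1  ]
[ 0.633 -0.084  0.12 ]
[ 0.665 -0.238  0.12 ]
[ 0.522 -0.262  0.12 ]
[ 0.494 -0.109  0.12 ]
```

View pics/crop.png

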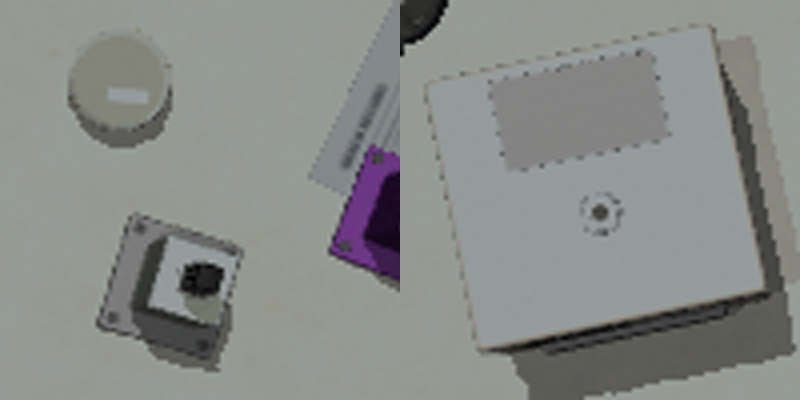

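The crop confirms it: the grey block, its foot screwed down, holds the black square grip at (360,230), and the purple one stands apart. The reader's hole lies inside the ring at (238,208). I'll go to hover over the pin.

```bash
python3 -m handwheel '[[1,0.1,-0.034,-0.03,0.1],[1,0.4,-0.137,-0.03,0.5],[1,0.4,-0.137,-0.03,0.5],[1,0.4,-0.137,-0.03,0.5],[1,0.4,-0.137,-0.03,0.5],[1,0.4,-0.137,-0.03,0.5],[1,0.4,-0.137,-0.03,0.5],[1,0.4,-0.137,-0.03,0.5],[1,0.4,-0.137,-0.03,0.5],[1,0.4,-0.137,-0.03,0.5],[1,0.4,-0.137,-0.03,0.5],[1,0.4,-0.137,-0.03,0.5],[1,0.4,-0.137,-0.03,0.5],[1,0.4,-0.137,-0.03,0.5],[1,0.4,-0.137,-0.03,0.5],[1,0.4,-0.137,-0.03,0.5],[1,0.4,-0.137,-0.03,0.5],[1,0.4,-0.137,-0.03,0.5]]'
python3 - <<'E'
from h import *
d=snap("wrist");cv2.imwrite("pics/w1.png",d["img"])
import pickle;pickle.dump(d,open("w1.pkl","wb"))
print(proj(d,[.513,-.435,.156]))
E
```

```text
clock: 1.65
position: [0.5088, -0.4364, 0.2694]
tool_rot: [[0.962, -0.274, -0.0], [-0.274, -0.962, -0.0], [0.0, 0.0, -1.0]]
force: [-0.6, -0.2, -0.6]
opening: 1.0
grip_force: 0.0
[276.64498389 202.34463849]
```

View pics/w1.png

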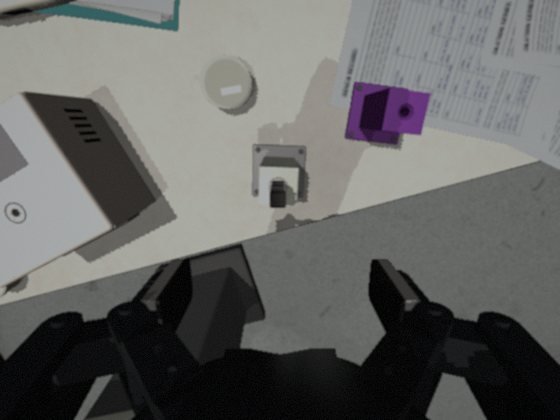

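The wrist view shows the grip at (278,197), square to the tool, with the purple look-alike off at (395,112). The hole is seen at (15,212).

Run:
```python
from h import *
import pickle
d=pickle.load(open("w1.pkl","rb"))
g=d["img"].max(2)
print(g[174:214:1,278].tolist());print(g[200,262:296].tolist());print(g[186,262:296].tolist())
s=r.state();p=s["position"];R=np.array(s["tool_rot"])
for q in((278,199),(278,200)):
    P=onz(d,*q,.156);print(P,R.T@(P-p))
P=onz(d,15,212,.12);print("hole",P)
print("tcp px",proj(d,p))
```

```text
[172, 171, 162, 141, 142, 143, 119, 73, 42, 47, 43, 35, 40, 50, 50, 45, 35, 28, 26, 29, 35, 36, 37, 37, 37, 38, 39, 36, 39, 37, 37, 32, 40, 83, 129, 147, 150, 151, 150, 151]
[172, 171, 173, 173, 172, 174, 165, 131, 76, 33, 27, 29, 33, 33, 35, 38, 39, 38, 41, 43, 44, 42, 46, 61, 80, 94, 97, 98, 97, 98, 99, 96, 101, 109]
[173, 172, 173, 172, 173, 169, 157, 139, 117, 82, 51, 38, 38, 36, 40, 41, 40, 42, 41, 45, 47, 61, 73, 78, 76, 82, 98, 118, 142, 157, 165, 167, 166, 169]
[ 0.5155189 -0.4369262  0.156    ] [ 0.00643365 -0.00111879  0.11340469]
[ 0.51467292 -0.43668372  0.156     ] [ 0.00555361 -0.00112067  0.11340461]
hole [ 0.56660222 -0.17476008  0.12      ]
tcp px [278.84368117 268.78499826]
```

Run:
```python
from h import *
import pickle
d=pickle.load(open("w1.pkl","rb"))
cv2.imwrite("pics/c2.png",cv2.resize(d["img"][135:225,235:335],None,fx=6,fy=6,interpolation=cv2.INTER_CUBIC))
```

```text
(no output)
```

View pics/c2.png

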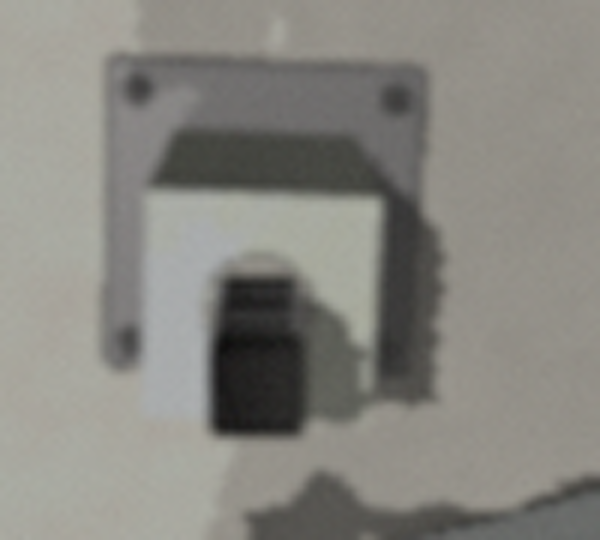

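The crop shows the grip's top face centred at (277.8,199), aligned with the tool. I'll lower onto it and close.

```bash
python3 -m handwheel '[[1,0.006,-0.001,0.02,0],[1,0.006,-0.001,0.05,0],[1,0.006,-0.001,0.08,0],[1,0.006,-0.001,0.11,0],[1,0.006,-0.001,0.13,0],[1,0.006,-0.001,0.145,0],[1,0.006,-0.001,0.151,0],[1,0.006,-0.001,0.151,0],[-1,0.006,-0.001,0.151,0],[-1,0.006,-0.001,0.151,0],[-1,0.006,-0.001,0.151,0],[-1,0.006,-0.001,0.151,0],[-1,0.006,-0.001,0.151,0],[-1,0.006,-0.001,0.151,0],[-1,0.006,-0.001,0.151,0],[-1,0.006,-0.001,0.151,0],[-1,0.006,-0.001,0.151,0],[-1,0.006,-0.001,0.151,0]]' 50
```

```text
clock: 3.2
position: [0.5157, -0.4367, 0.1189]
tool_rot: [[0.962, -0.273, 0.001], [-0.273, -0.962, -0.0], [0.001, 0.0, -1.0]]
force: [-0.9, 0.1, 5.1]
opening: 0.155
grip_force: 49.2
```

```bash
python3 -m handwheel '[[-1,0,0,-0.01,0],[-1,0,0,-0.03,0],[-1,0,0,-0.05,0],[-1,0,0,-0.08,0],[-1,0,0,-0.11,0],[-1,0,0,-0.14,0],[-1,0,0,-0.15,0],[-1,0,0,-0.15,0],[-1,0,0,-0.15,0]]'
python3 - <<'E'
from h import *
s=r.state();R=np.array(s["tool_rot"]);print(R.T@(np.array([.566,-.175,.268])-s["position"]))
E
```

```text
clock: 3.95
position: [0.5153, -0.4363, 0.2679]
tool_rot: [[0.962, -0.273, -0.0], [-0.273, -0.962, 0.0], [-0.0, -0.0, -1.0]]
force: [0.7, -0.8, -1.7]
opening: 0.161
grip_force: 49.0
[-2.24449074e-02 -2.65236543e-01 -3.24596803e-05]
```

```bash
python3 -m handwheel '[[-1,-0.002,-0.02,0,0],[-1,-0.004,-0.05,0,0],[-1,-0.007,-0.085,0,0],[-1,-0.01,-0.12,0,0],[-1,-0.013,-0.155,0,0],[-1,-0.016,-0.19,0,0],[-1,-0.019,-0.225,0,0],[-1,-0.021,-0.25,0.01,0],[-1,-0.022,-0.265,0.02,0],[-1,-0.022,-0.265,0.028,0],[-1,-0.022,-0.265,0.028,0],[-1,-0.022,-0.265,0.028,0]]'
python3 - <<'E'
from h import *
import pickle
d=snap("wrist");t=snap("top");e=snap("side");pickle.dump((d,t,e,r.state()),open("p2.pkl","wb"))
p=np.array(r.state()["position"])
tip=p-[0,0,.108]
h=np.array([.566,-.175,.12])
print(proj(d,tip),proj(d,h),proj(e,tip),proj(e,h))
u,v=proj(d,h).astype(int)
a=cv2.resize(d["img"][v-45:v+55,u-50:u+50],(400,400),interpolation=cv2.INTER_CUBIC)
print("crop org",u-50,v-45)
u,v=proj(e,h).astype(int);print(u-50,v-50)
b=cv2.resize(e["img"][v-50:v+50,u-50:u+50],(400,400),interpolation=cv2.INTER_CUBIC)
cv2.imwrite("pics/c3.png",np.hstack([a,b]))
E
```

```text
clock: 4.95
position: [0.5652, -0.1769, 0.2385]
tool_rot: [[0.962, -0.274, -0.004], [-0.274, -0.962, -0.0], [-0.003, 0.001, -1.0]]
force: [-0.9, -1.1, -0.6]
opening: 0.16
grip_force: 48.9
[279.72488974 207.04022088] [277.1478414  204.12675691] [263.32337614 228.41962081] [263.48222328 234.30346875]
crop org 227 159
213 184
```

View pics/c3.png

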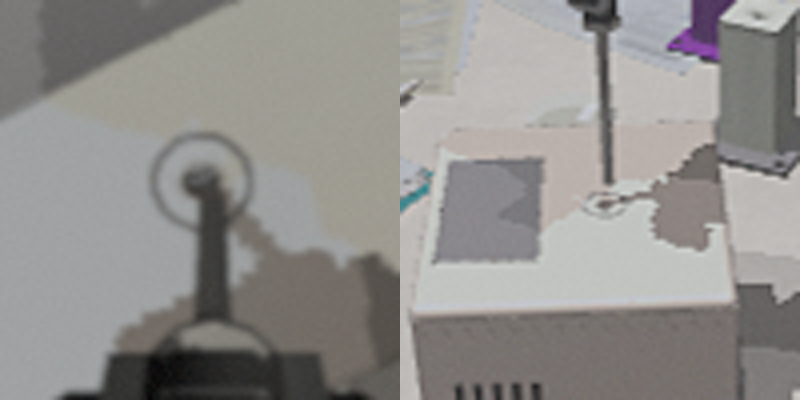

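The wrist crop shows the ring centred at about (277.5,204) px, with the rod tip near (280,206). In the side view the ring is at (264.5,235) and the tip sits just above it at (265,230). I'll settle and lower, then measure the offset more finely.

```bash
python3 -m handwheel '[[-1,0,0,0.002,0],[-1,0,0,0.004,0],[-1,0,0,0.004,0],[-1,0,0,0.004,0]]'
cat > m.py <<'E'
from h import *
def ring(d,c0,r0,r1,exc):
    g=d["img"].min(2).astype(np.uint8);bh=cv2.morphologyEx(g,cv2.MORPH_BLACKHAT,np.ones((5,5)))
    ys,xs=np.nonzero(bh>18);q=np.hypot(xs-c0[0],ys-c0[1])
    k=(q>r0)&(q<r1)&~exc(xs-c0[0],ys-c0[1]);P=np.stack([xs,ys],1)[k].astype(np.float32)
    return cv2.fitEllipse(P),len(P)
E
python3 - <<'E'
from m import *
d=snap("wrist");e=snap("side");s=r.state();p=np.array(s["position"]);print(p)
h=np.array([.566,-.175,.12])
a=proj(d,h);b=proj(e,h);print(a,b)
print("ring w",ring(d,(277.5,a[1]),8,16,lambda x,y:(y>3)&(abs(x-3)<7)))
print("pred size w",proj(d,h+[.0105,0,0]),proj(d,h+[0,.0105,0]))
print("pred size s",proj(e,h+[.0105,0,0]),proj(e,h+[0,.0105,0]))
g=d["img"].min(2)
for v in range(int(a[1])-2,int(a[1])+26,2):print(v,g[v,268:294].tolist())
g=e["img"].min(2);print("side")
for v in range(int(b[1])-16,int(b[1])+7):print(v,g[v,254:275].tolist())
cv2.imwrite("pics/c4.png",np.hstack([cv2.resize(i["img"][int(c[1])-25:int(c[1])+25,int(c[0])-25:int(c[0])+25],(400,400),interpolation=cv2.INTER_CUBIC) for i,c in((d,a),(e,b))]))
import pickle;pickle.dump((d,e,s),open("p3.pkl","wb"))
E
```

```text
clock: 5.43
position: [0.5664, -0.1758, 0.2363]
tool_rot: [[0.962, -0.273, -0.0], [-0.273, -0.962, -0.0], [-0.0, 0.0, -1.0]]
force: [0.2, -0.1, -0.4]
opening: 0.159
grip_force: 48.9
[ 0.56658821 -0.17561605  0.23640178]
[278.8736839  206.27646052] [263.48222328 234.30346875]
ring w (((278.7696533203125, 206.25875854492188), (23.74660873413086, 24.186119079589844), 88.96749114990234), 126)
pred size w [275.52147002 194.95427942] [267.26865678 209.44439116]
pred size s [258.31003981 233.92810556] [262.4952789  237.27456821]
204 [136, 154, 159, 158, 159, 151, 128, 104, 92, 91, 93, 96, 100, 96, 93, 109, 130, 147, 152, 157, 155, 143, 126, 122, 139, 153]
206 [134, 155, 157, 151, 148, 136, 107, 80, 79, 87, 86, 85, 77, 64, 60, 80, 118, 147, 158, 160, 159, 154, 138, 127, 139, 153]
208 [136, 155, 160, 156, 153, 145, 122, 89, 63, 58, 58, 59, 60, 52, 61, 75, 100, 122, 141, 155, 153, 143, 130, 127, 145, 154]
210 [123, 142, 157, 161, 160, 160, 155, 140, 103, 70, 59, 59, 57, 57, 61, 80, 98, 106, 119, 138, 147, 133, 120, 127, 142, 157]
212 [124, 121, 142, 157, 158, 161, 161, 151, 124, 81, 59, 58, 54
[... 3016 characters left out ...]
, 139, 117, 104, 124, 140, 134, 177, 204]
235 [171, 174, 169, 171, 171, 180, 199, 182, 132, 90, 100, 109, 169, 201, 194, 181, 193, 202, 201, 199, 170]
236 [171, 171, 171, 188, 171, 153, 184, 197, 191, 156, 144, 186, 201, 183, 161, 180, 198, 194, 194, 195, 198]
237 [170, 172, 186, 195, 195, 184, 166, 171, 175, 169, 166, 169, 174, 156, 171, 196, 194, 191, 191, 193, 197]
238 [174, 186, 195, 192, 193, 194, 195, 196, 181, 168, 170, 164, 181, 196, 195, 193, 191, 193, 192, 197, 166]
239 [195, 194, 193, 192, 191, 193, 193, 193, 194, 195, 196, 195, 195, 193, 192, 192, 192, 191, 191, 196, 174]
240 [192, 191, 193, 192, 192, 192, 192, 191, 192, 193, 193, 193, 192, 192, 192, 192, 192, 192, 193, 195, 198]
```

View pics/c4.png

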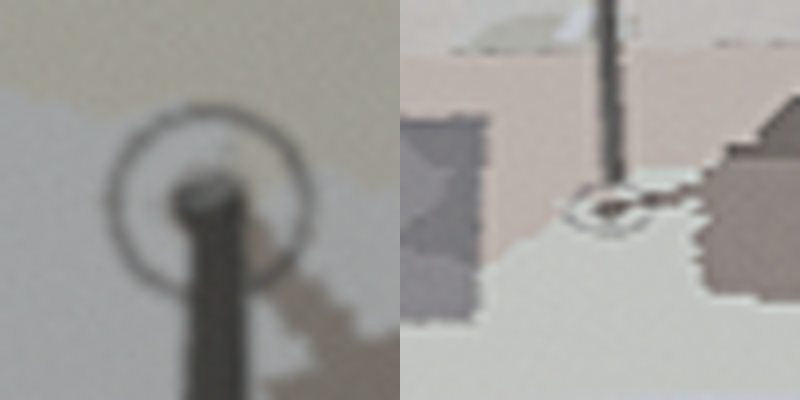

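Ring and tip agree along tool x, but the rod sits about 1 mm to tool +y (column 279.9 against 278.8). I'll correct that and probe gently.

```bash
python3 -m handwheel '[[-1,0,-0.001,0,0],[-1,0,-0.001,0.003,0],[-1,0,-0.001,0.006,0],[-1,0,-0.001,0.008,0],[-1,0,-0.001,0.009,0],[-1,0,-0.001,0.01,0],[-1,0,-0.001,0.01,0],[-1,0,-0.001,0.01,0]]'
python3 - <<'E'
from h import *
d=snap("wrist");s=r.state();print(s["position"],s["force"],s["ft_torque"])
h=np.array([.566,-.175,.12]);a=proj(d,h);print(a)
g=d["img"].min(2)
for v in range(int(a[1])-10,int(a[1])+26,2):print(v,g[v,268:294].tolist())
E
```

```text
clock: 6.2
position: [0.5669, -0.1746, 0.2262]
tool_rot: [[0.962, -0.273, -0.0], [-0.273, -0.962, 0.0], [-0.0, 0.0, -1.0]]
force: [0.3, 0.2, -0.7]
opening: 0.153
grip_force: 48.9
[ 0.56693851 -0.174592    0.22637367] [-0.53926724  0.02179612  0.12972949] [-0.04468455 -0.01154827  0.01571443]
[280.34072881 209.64027847]
199 [161, 159, 156, 148, 140, 125, 118, 118, 119, 125, 131, 136, 138, 137, 132, 124, 117, 109, 112, 112, 119, 131, 142, 146, 145, 147]
201 [158, 148, 135, 121, 122, 141, 151, 158, 158, 158, 160, 160, 158, 152, 147, 146, 145, 143, 139, 125, 113, 105, 112, 130, 143, 147]
203 [144, 127, 123, 139, 149, 157, 160, 159, 158, 160, 157, 153, 144, 143, 144, 147, 146, 147, 144, 147, 137, 124, 112, 115, 129, 140]
205 [131, 131, 146, 156, 161, 160, 160, 158, 149, 139, 131, 119, 109, 107, 116, 124, 129, 137, 143, 146, 147, 147, 138, 122, 114, 125]
207 [120, 135, 154, 159, 159, 157, 155, 140, 109, 84, 71, 63, 61, 69, 74, 78, 90, 113, 137, 150, 157, 157, 154, 136, 117, 119]
209 [115, 133, 154, 156, 149, 148, 144, 117, 81, 62, 60, 57, 53, 56, 55, 55, 73, 106, 139, 155, 158, 158, 153, 1
[... 824 characters left out ...]
0, 58, 55, 60, 87, 127, 151, 148, 130, 111, 106, 105, 105, 105, 107]
225 [159, 159, 160, 159, 158, 161, 153, 134, 98, 66, 57, 61, 58, 56, 56, 82, 124, 152, 155, 152, 147, 141, 128, 110, 105, 105]
227 [159, 158, 158, 158, 159, 160, 155, 133, 95, 67, 61, 60, 58, 58, 56, 80, 123, 152, 157, 155, 144, 128, 115, 107, 104, 105]
229 [159, 159, 160, 158, 159, 161, 154, 129, 95, 66, 60, 60, 61, 56, 55, 82, 119, 143, 152, 144, 129, 111, 103, 104, 105, 105]
231 [159, 159, 158, 159, 160, 161, 154, 127, 88, 64, 59, 58, 59, 55, 54, 65, 88, 104, 108, 108, 105, 104, 103, 105, 105, 106]
233 [159, 159, 158, 153, 145, 150, 149, 125, 84, 61, 55, 57, 55, 56, 55, 60, 78, 94, 102, 103, 105, 101, 106, 103, 103, 104]
```

Centred and free. Next, on down to about 20 mm below the mouth.

```bash
python3 -m handwheel '[[-1,0,0,0.003,0],[-1,0,0,0.006,0],[-1,0,0,0.009,0],[-1,0,0,0.012,0],[-1,0,0,0.014,0],[-1,0,0,0.016,0],[-1,0,0,0.017,0],[-1,0,0,0.017,0]]'
```

```text
clock: 6.92
position: [0.5668, -0.1745, 0.209]
tool_rot: [[0.962, -0.273, -0.0], [-0.273, -0.962, 0.0], [-0.0, 0.0, -1.0]]
force: [-1.0, 0.1, 0.5]
opening: 0.16
grip_force: 48.9
```

```bash
python3 -m handwheel '[[-1,0,0,0.001,0],[-1,0,0,0.002,0],[-1,0,0,0.003,0],[-1,0,0,0.004,0],[-1,0,0,0.004,0],[-1,0,0,0.004,0]]' | egrep 'pos|forc'
python3 -m handwheel '[[-1,0,0,0.001,0],[-1,0,0,0.002,0],[-1,0,0,0.003,0],[-1,0,0,0.004,0],[-1,0,0,0.004,0],[-1,0,0,0.004,0]]' | egrep 'pos|forc'
```

```text
position: [0.5668, -0.1746, 0.2053]
force: [0.6, 1.1, -0.7]
grip_force: 48.9
position: [0.5668, -0.1746, 0.2012]
force: [-0.2, -0.0, -0.5]
grip_force: 48.9
```

```bash
python3 -m handwheel '[[-1,0,0,0.001,0],[-1,0,0,0.002,0],[-1,0,0,0.003,0],[-1,0,0,0.004,0],[-1,0,0,0.004,0],[-1,0,0,0.004,0]]' | egrep 'pos|forc'
```

```text
position: [0.5668, -0.1746, 0.1972]
force: [-0.8, -0.1, -0.6]
grip_force: 48.9
```

```bash
python3 -m handwheel '[[-1,0,0,0.001,0],[-1,0,0,0.002,0],[-1,0,0,0.003,0],[-1,0,0,0.004,0],[-1,0,0,0.004,0],[-1,0,0,0.004,0]]' | egrep 'pos|forc'
```

```text
position: [0.5668, -0.1746, 0.1932]
force: [-1.0, -0.5, -1.0]
grip_force: 48.9
```

```bash
python3 -m handwheel '[[-1,0,0,0.001,0],[-1,0,0,0.002,0],[-1,0,0,0.003,0],[-1,0,0,0.004,0],[-1,0,0,0.004,0]]' | egrep 'pos|forc'
```

```text
position: [0.5667, -0.1746, 0.189]
force: [0.6, 0.3, -0.3]
grip_force: 48.9
```

```bash
python3 -m handwheel '[[-1,0,0,0.001,0],[-1,0,0,0.002,0],[-1,0,0,0.003,0],[-1,0,0,0.004,0],[-1,0,0,0.004,0]]' | egrep 'pos|forc'
```

```text
position: [0.5667, -0.1746, 0.185]
force: [-0.7, 0.3, 0.9]
grip_force: 48.9
```

```bash
python3 -m handwheel '[[-1,0,0,0.001,0],[-1,0,0,0.002,0],[-1,0,0,0.003,0],[-1,0,0,0.003,0],[-1,0,0,0.003,0]]' | egrep 'pos|forc'
```

```text
position: [0.5668, -0.1746, 0.1822]
force: [0.3, 0.3, 0.3]
grip_force: 48.9
```

```bash
python3 -m handwheel '[[-1,0,0,0.001,0],[-1,0,0,0.002,0],[-1,0,0,0.003,0],[-1,0,0,0.003,0],[-1,0,0,0.003,0]]' | egrep 'pos|forc'
```

```text
position: [0.5668, -0.1746, 0.1792]
force: [0.5, 0.0, -0.8]
grip_force: 48.9
```

```bash
python3 -m handwheel '[[-1,0,0,0.001,0],[-1,0,0,0.002,0],[-1,0,0,0.003,0],[-1,0,0,0.003,0],[-1,0,0,0.003,0]]' | egrep 'pos|forc'
```

```text
position: [0.567, -0.1746, 0.1765]
force: [-0.7, -0.3, 1.3]
grip_force: 49.2
```

```bash
python3 -m handwheel '[[-1,0,0,0.001,0],[-1,0,0,0.002,0],[-1,0,0,0.003,0],[-1,0,0,0.003,0],[-1,0,0,0.003,0]]' | egrep 'pos|forc'
```

```text
position: [0.5671, -0.1747, 0.1739]
force: [-1.3, -0.4, 4.8]
grip_force: 49.7
```

Touch occurred near z 0.176. Pressing on 1 mm at a time.

```bash
python3 -m handwheel '[[-1,0,0,0.0005,0],[-1,0,0,0.001,0],[-1,0,0,0.0015,0],[-1,0,0,0.002,0],[-1,0,0,0.002,0]]' | egrep 'pos|forc'
```

```text
position: [0.5671, -0.1747, 0.1719]
force: [-1.0, -0.1, 6.2]
grip_force: 49.8
```

```bash
python3 -m handwheel '[[-1,0,0,0.0005,0],[-1,0,0,0.001,0],[-1,0,0,0.001,0],[-1,0,0,0.001,0],[-1,0,0,0.001,0]]' | egrep 'pos|forc'; python3 -c "
from h import *
import pickle
d=snap('top');t=pickle.load(open('top0.pkl','rb'));a=cv2.absdiff(d['img'],t['img']).max(2)[232:260,200:290];print((a>30).sum())
print([r.state()['force'][2] for _ in range(2)])"
```

```text
position: [0.5671, -0.1746, 0.1705]
force: [-0.2, -0.5, 3.0]
grip_force: 49.4
1446
[np.float64(3.599113882448172), np.float64(3.599113882448172)]
```

The force dropped from 6.2 to about 3.3 N, so the latch has probably tripped. I'll press 0.5 mm more and hold for the tray.

```bash
python3 -m handwheel '[[-1,0,0,0.0005,0],[-1,0,0,0.0005,0],[-1,0,0,0.0005,0],[-1,0,0,0.0005,0],[-1,0,0,0.0005,0],[-1,0,0,0.0005,0],[-1,0,0,0.0005,0],[-1,0,0,0.0005,0],[-1,0,0,0.0005,0],[-1,0,0,0.0005,0],[-1,0,0,0.0005,0],[-1,0,0,0.0005,0],[-1,0,0,0.0005,0],[-1,0,0,0.0005,0],[-1,0,0,0.0005,0],[-1,0,0,0.0005,0],[-1,0,0,0.0005,0],[-1,0,0,0.0005,0],[-1,0,0,0.0005,0],[-1,0,0,0.0005,0]]' | egrep 'pos|forc'
python3 -m handwheel '[[-1,0,0,0,0],[-1,0,0,0,0],[-1,0,0,0,0],[-1,0,0,0,0],[-1,0,0,0,0],[-1,0,0,0,0],[-1,0,0,0,0],[-1,0,0,0,0],[-1,0,0,0,0],[-1,0,0,0,0],[-1,0,0,0,0],[-1,0,0,0,0],[-1,0,0,0,0],[-1,0,0,0,0],[-1,0,0,0,0],[-1,0,0,0,0],[-1,0,0,0,0],[-1,0,0,0,0]]' | egrep 'clock|pos|forc'
python3 -c "
from h import *
a=snap('top')['img'];b=snap('side')['img'];cv2.imwrite('pics/t5.png',np.hstack([cv2.resize(a[150:270,180:300],(400,400)),cv2.resize(b[180:320,210:350],(400,400))]))"
```

```text
position: [0.5669, -0.1745, 0.1698]
force: [0.5, -0.4, 4.4]
grip_force: 49.6
clock: 15.47
position: [0.5668, -0.1746, 0.1698]
force: [-0.6, 0.7, 5.2]
grip_force: 49.6
```

View pics/t5.png

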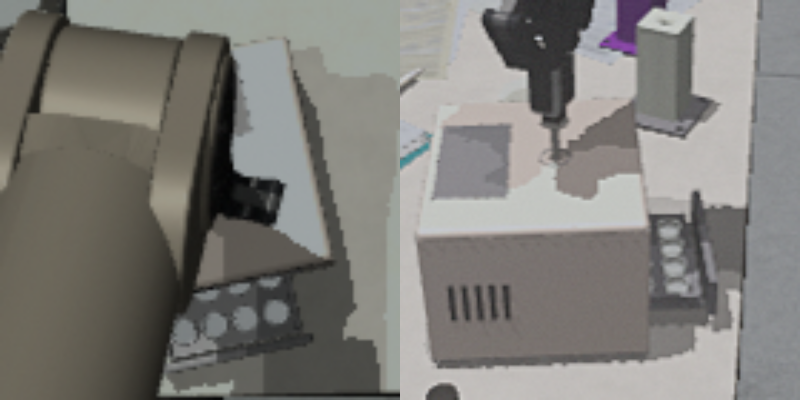

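The tray is clearly out: its front edge runs from about (229,261) to (274,251) in the top picture. I'll check the distance.

```bash
python3 -c "
from h import *
import pickle
d=pickle.load(open('top0.pkl','rb'))
h=np.array([.566,-.175]);a=np.radians(12.3);n=np.array([np.cos(a),np.sin(a)])
for q in((229.5,260.5),(273.9,251.3),(252,256)):
  for z in(.05,.066):
    p=onz(d,*q,z)[:2];print(q,z,(p-h)@n+.015+.075)
"
```

```text
(229.5, 260.5) 0.05 -0.015700732251294744
(229.5, 260.5) 0.066 -0.015691511890985055
(273.9, 251.3) 0.05 -0.018609453012101485
(273.9, 251.3) 0.066 -0.018560616894778184
(252, 256) 0.05 -0.017532216273041634
(252, 256) 0.066 -0.017498051742443205
```

```bash
python3 -m handwheel '[[-1,0,0,0,0],[-1,0,0,0,0],[-1,0,0,0,0],[-1,0,0,0,0],[-1,0,0,0,0],[-1,0,0,0,0],[-1,0,0,0,0],[-1,0,0,0,0],[-1,0,0,0,0],[-1,0,0,0,0],[-1,0,0,0,0],[-1,0,0,0,0]]' | egrep 'pos|forc'
python3 -c "
from h import *
d=snap('top');cv2.imwrite('pics/t6.png',cv2.resize(d['img'][220:270,215:290],None,fx=8,fy=8,interpolation=cv2.INTER_CUBIC))
h=np.array([.566,-.175]);a=np.radians(12.3);n=np.array([np.cos(a),np.sin(a)])
P=h-n*.06-n*0
for o in(0,.024,.045):
  for dz in(.049,.066):
    q=h-n*(.06+o);print(o,dz,proj(d,[q[0],q[1],dz]),proj(d,[q[0]+.04*n[1],q[1]-.04*n[0],dz]))
"
```

```text
position: [0.5668, -0.1746, 0.1698]
force: [0.1, 0.9, 4.7]
grip_force: 49.6
0 0.049 [246.19505662 235.98166903] [263.22357189 231.96129834]
0 0.066 [245.64111727 235.8159363 ] [262.91931912 231.73678715]
0.024 0.049 [248.56360268 246.20932004] [265.61135332 242.17835548]
0.024 0.066 [248.04372962 246.19343703] [265.34173772 242.10338383]
0.045 0.049 [250.64091337 255.17866179] [267.70546586 251.1384111 ]
0.045 0.066 [250.15099215 255.29449384] [267.46630031 251.19488237]
```

View pics/t6.png

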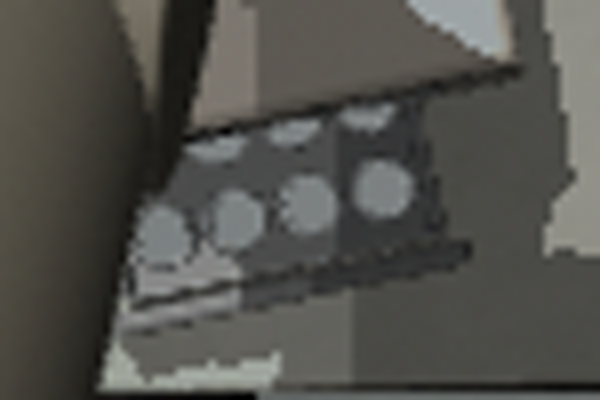

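The tray's front has moved about 20 px, which is 45 mm, so it is fully out and at rest. Now I'll withdraw the pin.

```bash
python3 -m handwheel '[[-1,0,0,-0.005,0],[-1,0,0,-0.015,0],[-1,0,0,-0.03,0],[-1,0,0,-0.045,0],[-1,0,0,-0.06,0],[-1,0,0,-0.075,0],[-1,0,0,-0.09,0],[-1,0,0,-0.1,0],[-1,0,0,-0.1,0],[-1,0,0,-0.1,0]]' | egrep 'pos|forc'
python3 -m handwheel '[[-1,0.002,0.02,0,0],[-1,0.004,0.05,0,0],[-1,0.007,0.085,0,0],[-1,0.01,0.12,0,0],[-1,0.013,0.155,0,0],[-1,0.016,0.19,0,0],[-1,0.019,0.225,0,0],[-1,0.021,0.25,0,0],[-1,0.022,0.261,0.01,0],[-1,0.022,0.266,0.02,0],[-1,0.022,0.266,0.03,0],[-1,0.022,0.266,0.04,0],[-1,0.022,0.266,0.04,0],[-1,0.022,0.266,0.04,0],[-1,0.022,0.266,0.04,0]]'
```

```text
position: [0.5666, -0.1745, 0.2698]
force: [-1.2, 0.2, -0.1]
grip_force: 48.9
clock: 18.7
position: [0.5164, -0.4352, 0.2301]
tool_rot: [[0.963, -0.271, 0.0], [-0.271, -0.963, 0.0], [0.0, -0.0, -1.0]]
force: [0.2, -0.2, -0.9]
opening: 0.156
grip_force: 48.9
```

```bash
python3 -m handwheel '[[-1,0,0.001,0.004,0],[-1,0,0.001,0.01,0],[-1,0,0.001,0.015,0],[-1,0,0.001,0.02,0],[-1,0,0.001,0.024,0],[-1,0,0.001,0.028,0],[-1,0,0.001,0.032,0],[-1,0,0.001,0.032,0],[-1,0,0.001,0.032,0]]'|egrep 'pos|forc'
```

```text
position: [0.5151, -0.4374, 0.1975]
force: [-0.1, -0.4, 0.4]
grip_force: 48.9
```

```bash
python3 -m handwheel '[[-1,0,-0.0005,0.01,0],[-1,0,-0.0005,0.02,0],[-1,0,-0.0005,0.03,0],[-1,0,-0.0005,0.04,0],[-1,0,-0.0005,0.05,0],[-1,0,-0.0005,0.06,0],[-1,0,-0.0005,0.065,0],[-1,0,-0.0005,0.068,0],[-1,0,-0.0005,0.07,0],[-1,0,-0.0005,0.07,0],[-1,0,-0.0005,0.07,0]]'|egrep 'pos|forc'
```

```text
position: [0.5156, -0.4372, 0.1282]
force: [0.3, 0.8, 0.3]
grip_force: 49.0
```

```bash
python3 -m handwheel '[[-1,0,0,0.003,0],[-1,0,0,0.005,0],[-1,0,0,0.007,0],[-1,0,0,0.008,0],[-1,0,0,0.0085,0],[-1,0,0,0.009,0],[-1,0,0,0.009,0],[-1,0,0,0.009,0]]'|egrep 'pos|forc'
```

```text
position: [0.5154, -0.437, 0.1189]
force: [-0.4, -0.5, 1.2]
grip_force: 49.2
```

```bash
python3 -m handwheel '[[1,0,0,0,0],[1,0,0,0,0],[1,0,0,0,0],[1,0,0,0,0],[1,0,0,0,0],[1,0,0,0,0],[1,0,0,0,0],[1,0,0,-0.01,0],[1,0,0,-0.03,0],[1,0,0,-0.05,0],[1,0,0,-0.08,0],[1,0,0,-0.11,0],[1,0,0,-0.14,0],[1,0,0,-0.15,0],[1,0,0,-0.15,0],[1,0,0,-0.15,0]]'
python3 -c "
from h import *
w=snap('wrist')['img'];s=snap('side')['img']
cv2.imwrite('pics/f.png',np.hstack([cv2.resize(w[135:235,230:330],(400,400)),cv2.resize(s[150:250,250:350],(400,400))]))"
```

```text
clock: 22.37
position: [0.5154, -0.437, 0.2693]
tool_rot: [[0.962, -0.273, 0.001], [-0.273, -0.962, -0.001], [0.001, 0.0, -1.0]]
force: [1.8, 0.9, -0.6]
opening: 0.997
grip_force: 0.0
```

View pics/f.png

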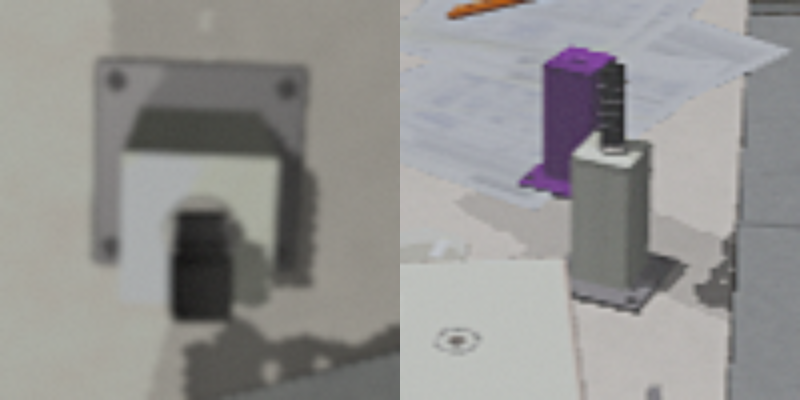

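The pin stands upright with its collar on the stand's top (side crop (615,150)), and the gripper is clear.

```bash
python3 -c "
from workcell import r
print(r.job_done())"
```

```text
the job is handed in; nothing more can be done
None
```

The job is handed in at about 22 s: the latch tripped gently, the pictures show the tray all the way out (about 45 mm), and the pin is back fully home in its stand; the hand-in gave no verdict.

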